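# Clear the pastry mat: nest the tart tins on the folding shelf

### The job

Clear the tins off the pastry mat. Pull the folding shelf's tray down until it has snapped fully open, then stack the flared tins on it, right side up and each pushed home in the one below: all the round ones in one stack, all the square ones in another. Tins that will not nest with those, the straight-sided one and the narrow tall one, go upright side by side in the shallow pan; leave the bottle, the timer, the brush and the spoon where they are.

Things in the scene. Friction and masses are not known exactly. Their poses are not given: they have to be found in the camera images.
- shelf_tray (a joint): Hinge angle of the folding shelf's tray: 0 folded up (the tray stands on edge, leaning 10 degrees back beyond upright against the stand), 1.745 rad fully open (tray level, on its stop). Over-centre springs hold it at either end: from folded it takes about 2.5 N on the rail to start, it wants to swing back up until about 0.55 rad and beyond that it snaps open by itself at up to about 5 rad/s; once open it carries the tins safely. Folded at the start.
- shelf_stand: Bench-top folding shelf: a fixed stand of dark steel rod, 316 mm wide (y) and 210 mm deep (x), that carries the tray. Origin on the bench under the middle of the open tray; x points from the tray's front edge to its hinge at the back, y along the hinge, z up. Its back frame rises to 160 mm, just behind the folded tray. It stands to the left or to the right of the mat and cannot be moved.
- tray_hinge (a point): Middle of the hinge line of the tray, 75 mm above the bench, at the back of the stand (85 mm in +x of the stand's origin). The hinge runs along the stand's y.
- tray_centre (a point): Centre of the tray's upper face (moves with the tray). The tray is a bright sheet of 170 x 260 mm (its x, front to back, and y) with a lip 8 mm high all round; when it is open its z points up, x to the hinge, and the face is 75 mm above the bench.
- tray_rail (a point): Middle of the round pull rail on the tray's front edge: 10 mm thick, 180 mm long along y, 198 mm from the hinge line, with a 23 mm free gap between rail and tray edge (two 8 mm stays at 80 mm either side of the middle). With the tray folded it is the topmost part, about 270 mm above the bench, level, free in front, behind and above; with the tray open it lies towards the robot, 75 mm up.
- pan: Shallow aluminium baking pan, 170 x 220 mm (x, y) and 30 mm high, walls 4 mm; fixed to the bench, on the other side of the mat from the shelf. Origin under its centre.
- pan_in (a point): Centre of the pan's inner floor, 4 mm above the bench; inside 162 x 212 mm.
- round_tin1: Flared round tin with 16 fluting lines, bright metal: rim 60 mm across, foot 40 mm, 30 mm high, wall 2 mm, 45 to 80 g, hollow and open at the top. Origin at the centre of its underside, z up through the mouth. Pushed home in another round tin it sits 5 to 9 mm above it. There are one to three.
- round_tin2: Another round flared tin, the same as round_tin1.
- round_tin3: Another round flared tin, the same as round_tin1.
- square_tin1: Flared square tin, bright metal: rim 58 x 58 mm, foot 38 x 38 mm, 30 mm high, wall 2 mm, 45 to 80 g, hollow and open at the top. Origin at the centre of its underside, z up, x and y along its sides. Turned the same way and pushed home in another square tin it sits 5 to 8 mm above it. There are one to three.
- square_tin2: Another square flared tin, the same as square_tin1.
- square_tin3: Another square flared tin, the same as square_tin1.
- straight_tin: Odd piece: round tin with straight upright sides, 58 mm across, 30 mm high, 50 to 95 g, bright metal, open at the top; it nests with nothing. Origin at the centre of its underside. May be absent.
- tall_tin: Odd piece: narrow, tall round tin, rim 47 mm, foot 34 mm, 46 mm high, 50 to 95 g, bright metal, open at the top; it nests with nothing here. Origin at the centre of its underside. May be absent.
- vanilla: Bystander: amber bottle with black cap, 36 mm across, 85 mm high, standing among the tins. Origin under its centre.
- timer: Bystander: white kitchen timer, 52 mm across, 44 mm high, standing among the tins. Origin under its centre.
- brush: Bystander: pastry brush, 170 mm long, up to 42 mm wide and 20 mm high, lying on the far edge of the mat. Origin under its middle, x along it.
- spoon: Bystander: spoon, 160 mm long, up to 52 mm wide and 20 mm high, lying on the far edge of the mat. Origin under its middle, x along it.

How it is judged:
By the outcome, as a careful person would: the job done as asked, in the order asked, and still so for the second after the job is handed in, with the robot touching nothing.
Of round_tin1, round_tin2, round_tin3, square_tin1, square_tin2, square_tin3, straight_tin, tall_tin only 6 to 8 are there at a start; the rules pass over those that are not, and their reading is None.
At some moment in a run one of round_tin1, round_tin2, round_tin3, square_tin1, square_tin2, square_tin3, straight_tin, tall_tin may be knocked a few centimetres aside while the robot is not near it.
Once in a run the grip may slacken for a moment while it holds something.
It also fails if it takes over 210 s, if anything falls off the work surface, if the arm or the gripper's body presses on something with over 40 N, if the wrist force passes 120 N, or if a joint passes its speed limit or range.

### The arm

A 6-joint arm with a two-finger parallel gripper is mounted at the origin on the work surface. World frame = base frame: x ahead of the robot, y to its left, z up, the work surface at z = 0. Lengths are in m, angles in degrees, forces in N, time in s.
With the tool pointing down it reaches from about 0.375 to 0.975 m from the base axis. Payload 3.8 kg.
Tool frame: the origin (TCP) lies on the centre line of the jaws, within the pads' length; the fingertips stand 14 mm ahead of it and the grasp point (between the pads) lies 5 mm behind it; z points along the fingers, y is the direction in which the jaws open and shut (so a half turn about z gives the same grasp; the last joint's range is limited). The gripper opens to 85 mm and grips with 20 to 120 N. Pads are 22 mm wide; open, the fingers measure 114 mm over their backs; the gripper's body (76 mm by 85 mm) begins 54 mm behind the grasp point. The pads swing forward as they close: fully open they stand 13 mm farther back than shut.
Start: joints at [-74.994, 15.12, 91.902, -0, 72.978, -2.114], TCP at [0.199, -0.645, 0.245] pointing down, gripper open.
Joint ranges: [-150.88, 150.88], [-54.13, 125.18], [17.81, 147.31], [-75.09, 255.09], [0, 152.58], [-146.25, 146.25]. Speed limits (degrees/s): [147.25, 147.25, 180, 180, 180, 180].

### API

Orientations are given as [roll, pitch, yaw] about the fixed x, y, z axes, in that order (R = Rz(yaw) Ry(pitch) Rx(roll)).
In Python, from cell import arm, read_camera gives the robot as it stands. The module is installed in compiled form; this text tells all that it offers. Calls block until the motion is done:
- arm.goto(position, orientation): joint-space move of the TCP to a pose.
- arm.move_straight(position, attitude=None, max_speed=0.15, max_force=None): straight line of the TCP; attitude=None keeps the orientation; max_speed is the mean speed in m/s. With max_force (N) it stops when the force on the tool has changed by that much, and returns True; else False.
- arm.set_joints(angles): joint-space move.
- arm.command_gripper(opening, squeeze=None): finger opening in m; squeeze is the grip in N (None keeps the last); returns when the fingers have stopped.
- arm.hold(seconds).
- arm.solve_ik(position, orientation): joint angles nearest the present ones, or None.
- arm.observe(): the state.
- read_camera(name): name is "side" or "top"; returns a dict with "frame" (384x512x3 uint8, red, green, blue), "fov_y" (degrees; the focal length in pixels is half the picture's height over the tangent of half this angle, whatever the lens; pixels are square), "cx", "cy" (the principal point, pixels), "xyz" and "rotation" of the camera in the world. Camera axes: x right, y down, z forward; pixel columns grow to the right and rows downward; lengths in m; the calibration is good to about 2 mm. A picture is of the moment at which its call begins. There is no depth.
A pose or a line that the arm cannot do raises arm.MotionError and nothing moves.
- arm.close_job(): hands the job in, once; it reports no verdict.
The state is a dict: "time": time; "joint_pos": joint angles; "joint_velocities": joint speeds; "joint_efforts": joint torques, N m; "ee_pos": TCP position; "ee_rot": TCP orientation; "ft_force": force on the tool from outside, world axes, zero at the start; "ft_torque": the same for the moment, N m; "width": finger opening in m.
Only numpy, scipy, OpenCV 4.12 (cv2) and the standard library are available. Lean on these libraries where they do the work, as an engineer would, in place of code of your own. Each camera call takes 0.05 s, during which the arm holds its last target.

## Working session

There is one attempt and no reset: what is moved stays moved. The work goes in short steps, each a Python script; the robot and the scene stay as the last script left them, time stands still between calls to the robot, and variables do not carry over. Pictures are saved under pics/ and viewed, and the job is handed in when it is done.

```bash
ls; mkdir -p pics; python3 - <<'E'
from cell import arm, read_camera
import cv2
for n in("top","side"):
    c=read_camera(n); cv2.imwrite(f"pics/{n}0.png",cv2.cvtColor(c["frame"],cv2.COLOR_RGB2BGR))
    print({k:v for k,v in c.items() if k!="frame"})
print(arm.observe())
E
```

```text
pics
{'fov_y': 43.19597957918063, 'cx': 261.23774195040914, 'cy': 199.27299142720472, 'xyz': array([0.37461957, 0.01644778, 1.59103196]), 'rotation': array([-171.88368192,   -1.04973335,  -91.54916704])}
{'fov_y': 46.5235859575386, 'cx': 255.11171110148962, 'cy': 189.3245303225446, 'xyz': array([0.23130674, 0.68254461, 1.07272675]), 'rotation': array([-139.22578845,   -0.42155606, -154.27810063])}
{'time': 0.1, 'joint_pos': array([-7.49938441e+01,  1.51660114e+01,  9.19753255e+01,  5.38519660e-04,
        7.29791293e+01, -2.11150245e+00]), 'joint_velocities': array([-0.01800242, -0.12051786, -0.08741717, -0.05407927,  0.03639341,
        0.01274331]), 'joint_efforts': array([ 7.57853759e-04, -5.16706502e+01, -3.68590736e+01,  7.92141094e-06,
        6.24322041e-03,  9.96081127e-06]), 'ee_pos': array([ 0.19853751, -0.64445454,  0.24405489]), 'ee_rot': array([-1.79879634e+02, -4.95274513e-03,  1.71174950e+01]), 'ft_force': array([-0.29061922, -0.07539631,  0.38802275]), 'ft_torque': array([ 0.01222823, -0.02374916, -0.0111707 ]), 'width': 0.08568514262043471}
```

View pics/top0.png

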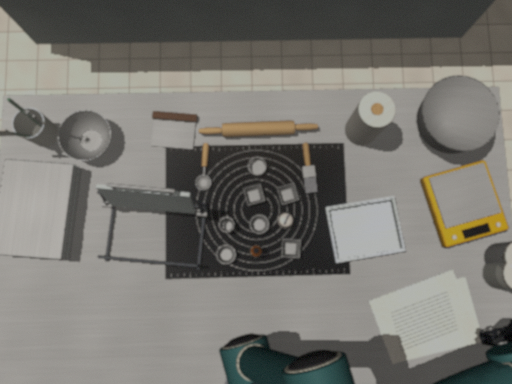

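View pics/side0.png

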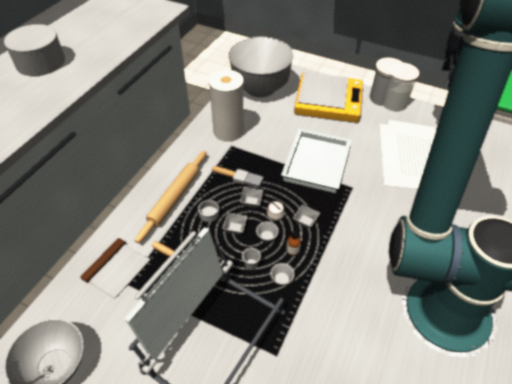

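```bash
cat > h.py <<'E'
import numpy as np, cv2
from scipy.spatial.transform import Rotation as R
from cell import arm, read_camera
def grab(n,fn=None,crop=None,z=4):
    c=read_camera(n)
    if fn: save(c["frame"],fn,crop,z)
    return c
def save(f,fn,crop=None,z=4):
    im=cv2.cvtColor(f,cv2.COLOR_RGB2BGR)
    if crop:
        u0,v0,u1,v1=crop; im=cv2.resize(im[v0:v1,u0:u1],None,fx=z,fy=z,interpolation=cv2.INTER_CUBIC)
    cv2.imwrite(f"pics/{fn}.png",im)
def cam(c):
    f=c["frame"].shape[0]/2/np.tan(np.radians(c["fov_y"])/2)
    return f,R.from_euler("xyz",c["rotation"],degrees=True).as_matrix(),np.array(c["xyz"])
def ray(c,uv,z):
    f,M,o=cam(c); uv=np.atleast_2d(uv).astype(float)
    d=np.c_[(uv[:,0]-c["cx"])/f,(uv[:,1]-c["cy"])/f,np.ones(len(uv))]@M.T
    return o+d*((z-o[2])/d[:,2])[:,None]
def proj(c,P):
    f,M,o=cam(c); q=(np.atleast_2d(P)-o)@M
    return np.c_[f*q[:,0]/q[:,2]+c["cx"],f*q[:,1]/q[:,2]+c["cy"]]
E
python3 - <<'E'
from h import *
c=grab("top","top1",(160,135,355,285),4)
s=grab("side","side1",(110,140,360,360),3)
save(c["frame"],"top2",(85,170,225,280),5)
# camera sanity: base at origin, mat corners
print(proj(c,[0,0,0]),proj(s,[0,0,0]))
print("mat/pan top",ray(c,[[168,146],[344,144],[349,273],[167,277]],0.003).round(3))
print("side mat",ray(s,[[233,148],[352,187],[277,350]],0.003).round(3))
E
```

```text
[[260.41491489 388.79115159]] [[447.82599614 310.89467375]]
mat/pan top [[ 0.788  0.289  0.003]
 [ 0.782 -0.303  0.003]
 [ 0.351 -0.297  0.003]
 [ 0.355  0.292  0.003]]
side mat [[ 0.774 -0.287  0.003]
 [ 0.352 -0.296  0.003]
 [ 0.355  0.286  0.003]]
```

View pics/top1.png

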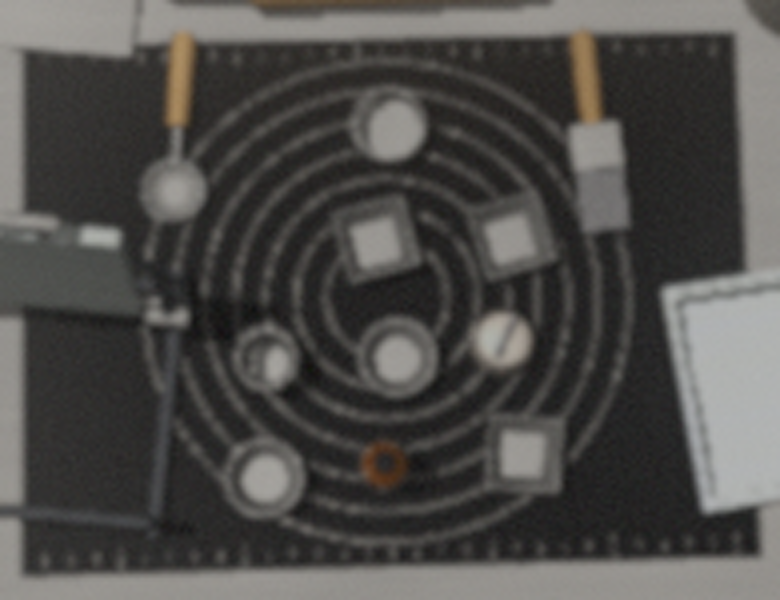

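View pics/side1.png

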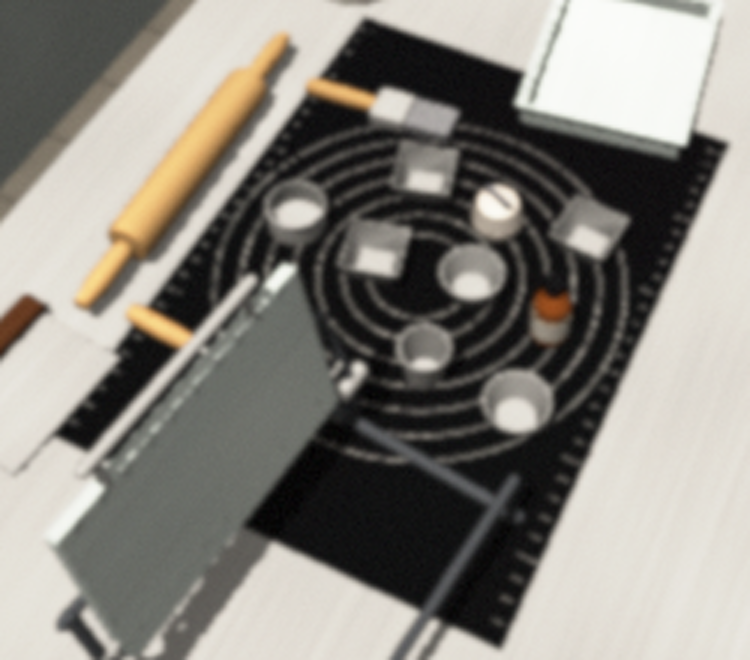

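View pics/top2.png

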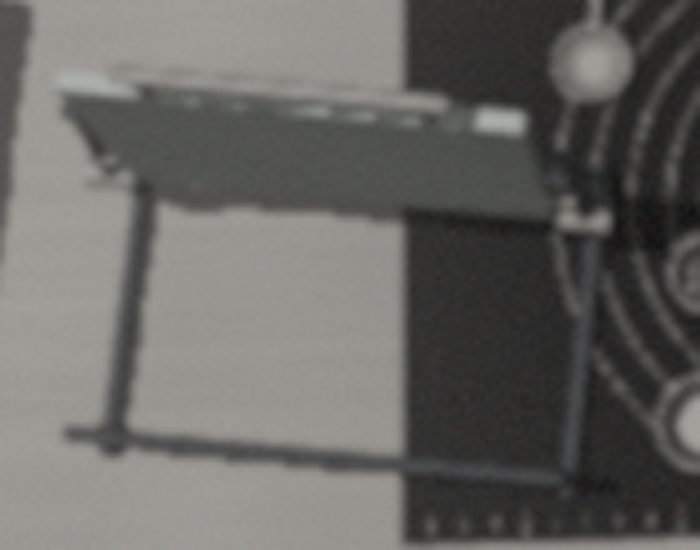

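```bash
python3 - <<'E'
from h import *
c=grab("top");s=grab("side")
t=lambda u,v:[85+u/5,170+v/5]
q=lambda u,v:[110+u/3,140+v/3]
r=ray(c,[t(115,75),t(445,103)],0.27);print("rail top",r.round(4),np.linalg.norm(r[0]-r[1]))
r=ray(s,[q(85,470),q(255,280)],0.27);print("rail side",r.round(4),np.linalg.norm(r[0]-r[1]))
for z in(0.0,0.005,0.075):
  r=ray(c,[t(115,440),t(570,480)],z);print("front bar top",z,r.round(4),np.linalg.norm(r[0]-r[1]))
  r=ray(s,[q(510,482)],z);print("front bar right side",r.round(4))
r=ray(c,[t(95,175),t(585,217)],0.075);print("hinge top",r.round(4),np.linalg.norm(r[0]-r[1]))
r=ray(s,[q(350,380)],0.075);print("hinge side",r.round(4))
save(s["frame"],"side2",(110,210,260,384),4)
# pan
a=lambda u,v:[160+u/4,135+v/4]
E
```

```text
rail top [[0.6122 0.407  0.27  ]
 [0.5923 0.2264 0.27  ]] 0.1817697679020283
rail side [[0.6115 0.4076 0.27  ]
 [0.5893 0.2284 0.27  ]] 0.1804905505356454
front bar top 0.0 [[0.4207 0.4827 0.    ]
 [0.3871 0.1889 0.    ]] 0.29573107824775424
front bar right side [[0.4007 0.163  0.    ]]
front bar top 0.005 [[0.4206 0.4812 0.005 ]
 [0.3871 0.1883 0.005 ]] 0.29480170949121914
front bar right side [[0.3999 0.1654 0.005 ]]
front bar top 0.075 [[0.4185 0.4607 0.075 ]
 [0.3865 0.1808 0.075 ]] 0.28179054689972693
front bar right side [[0.3888 0.1993 0.075 ]]
hinge top [[0.5839 0.476  0.075 ]
 [0.5498 0.1699 0.075 ]] 0.3080355757744271
hinge side [[0.55   0.1723 0.075 ]]
```

```bash
python3 - <<'E'
from h import *
c=grab("top")
save(c["frame"],"toppan",(310,185,420,275),6)
g=cv2.cvtColor(c["frame"],cv2.COLOR_RGB2HSV)
# tins: non-dark on mat
v=g[...,2]
save(np.repeat(v[...,None],3,2),"v",(195,145,310,275),5)
m=np.zeros_like(v); m[145:275,195:325]=(v[145:275,195:325]>75)*255
save(np.repeat(m[...,None],3,2),"m",(195,145,325,275),5)
E
```

```text
(no output)
```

View pics.

View pics/side2.png

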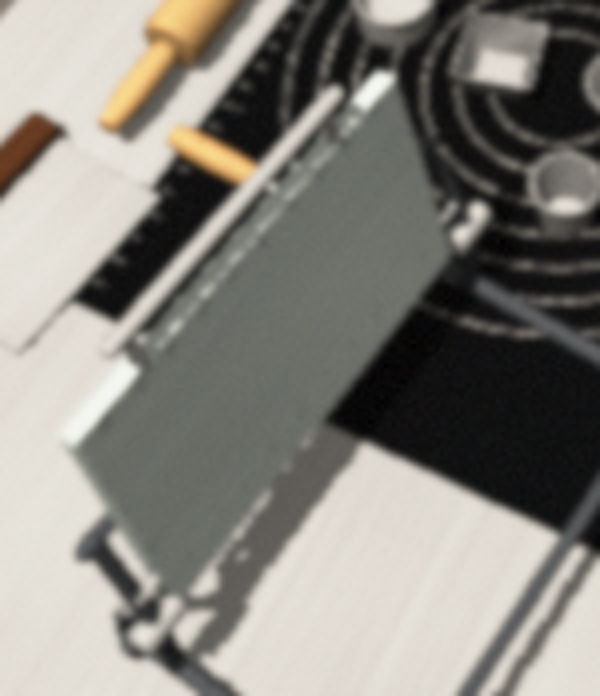

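View pics/toppan.png

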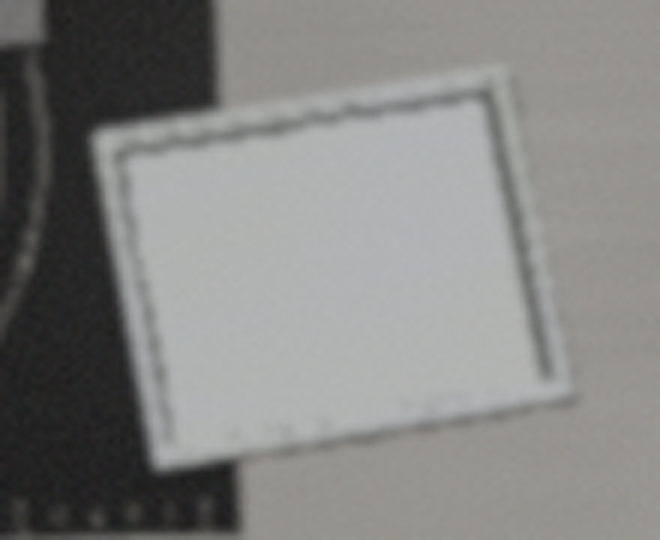

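View pics/m.png

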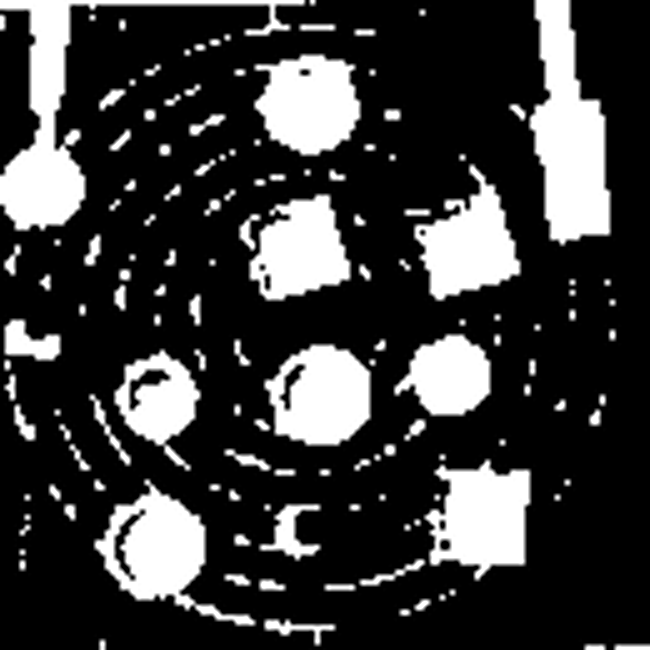

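```bash
cat >> h.py <<'E'
SY=np.radians(-6.4); SO=np.array([0.4835,0.3307]); SX=np.array([np.cos(SY),np.sin(SY)]); SYV=np.array([-np.sin(SY),np.cos(SY)])
def st(x,y,z): return np.r_[SO+x*SX+y*SYV,z]
def down(p,jaw):  # jaw: world angle deg of the opening direction
    ref=np.degrees(np.arctan2(p[1],p[0]))+90
    y=[jaw+90+180*k for k in range(-3,4)]
    y=min(y,key=lambda a:abs(a-ref))
    return [180,0,(y+180)%360-180]
E
python3 - <<'E'
from h import *
jaw=np.degrees(SY)+90
print("reach check",[arm.solve_ik(st(*p),down(st(*p),jaw)) is not None for p in[(145,0,.4)] if 0]or"")
arm.command_gripper(0.0,40)
p=st(.150,0,.38); o=down(p,jaw); print(p,o,arm.solve_ik(p,o))
arm.goto([.30,-.55,.38],down([.3,-.55],jaw)) if arm.solve_ik([.30,-.55,.38],down([.3,-.55],jaw)) is not None else print("skip")
arm.goto(p,o)
s=arm.observe();print(s["time"],s["ee_pos"],s["width"],s["ft_force"])
print(arm.move_straight(st(.150,0,.271),max_speed=.1,max_force=8))
s=arm.observe();print(s["time"],s["ee_pos"],s["ft_force"])
grab("side","rail_side",(110,160,260,310),4);grab("top","rail_top",(85,150,225,260),5)
E
```

```text
reach check 
[0.63256519 0.31397966 0.38      ] [180, 0, np.float64(173.60000000000002)] [ 24.37732299  15.91343359  77.03062011   0.          87.0559463
 -59.22267701]
5.1417 [0.6329907  0.31302197 0.38006673] -0.0001765201660433559 [-0.26594371  0.31410361  0.03922585]
False
6.3833 [0.63312436 0.31424578 0.27220345] [-0.14907331 -0.6634484   0.11368947]
```

View pics/rail_side.png

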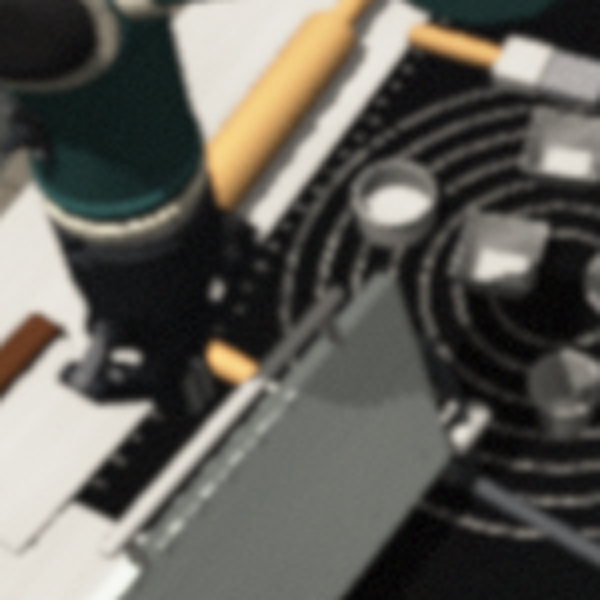

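View pics/rail_top.png

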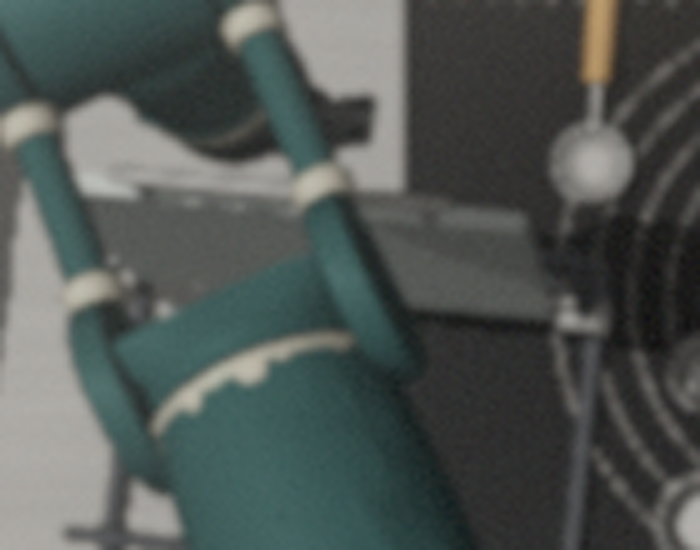

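```bash
python3 - <<'E'
from h import *
for deg in [2,8,14,20,26,32,38,44]:
    a=np.radians(10-deg)
    x=.085+.198*np.sin(a)+.018; z=.075+.198*np.cos(a)+.001+ (0.003 if deg>20 else 0)
    hit=arm.move_straight(st(x,0,z),max_speed=.12,max_force=25)
    s=arm.observe();print(deg,hit,s["time"],s["ee_pos"].round(4),s["ft_force"].round(2))
    if hit: break
p=s["ee_pos"];arm.move_straight([p[0],p[1],.36])
arm.goto([.45,-.35,.36],down([.45,-.35],0))
s=arm.observe();print(s["time"])
grab("side","open_side");grab("top","open_top")
E
```

```text
2 False 6.7917 [0.6137 0.3162 0.2729] [ 1.94 -0.29  0.39]
8 False 7.1167 [0.5932 0.3186 0.2746] [ 2.32 -0.87  2.43]
14 False 7.4417 [0.5722 0.3209 0.2735] [0.56 0.18 0.98]
20 False 7.7667 [0.5516 0.3231 0.2707] [ 1.55  0.21 -0.03]
26 False 8.0833 [0.5315 0.3252 0.269 ] [ 1.71  0.62 -0.66]
32 False 8.4083 [0.512  0.3274 0.2623] [ 0.32  1.22 -0.06]
38 False 8.7333 [0.4934 0.3295 0.2536] [-0.08  0.43  0.  ]
44 False 9.0583 [0.4759 0.3315 0.243 ] [ 0.56 -0.32  0.91]
12.4083
```

View pics/open_side.png

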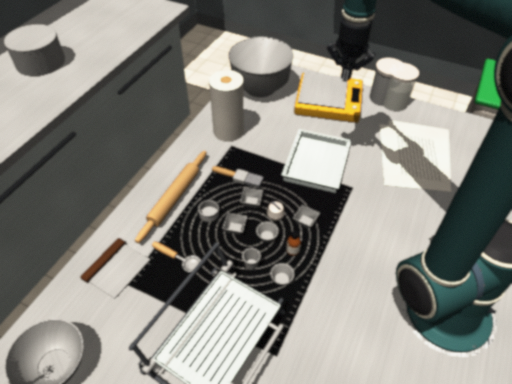

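View pics/open_top.png

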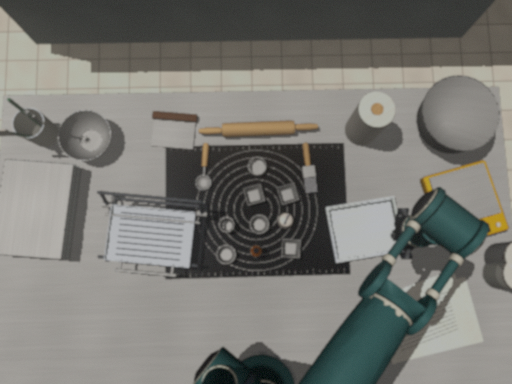

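```bash
cat >> h.py <<'E'
def bright(c,thr=62):
    v=cv2.GaussianBlur(cv2.cvtColor(c["frame"],cv2.COLOR_RGB2HSV)[...,2],(0,0),0.7)
    m=(v>thr).astype(np.uint8)*255
    return cv2.morphologyEx(m,cv2.MORPH_OPEN,cv2.getStructuringElement(cv2.MORPH_ELLIPSE,(7,7)))
def tins(c,box=(205,148,312,272),thr=62,dbg=None):
    S=4; u0,v0,u1,v1=box
    f=cv2.resize(c["frame"][v0:v1,u0:u1],None,fx=S,fy=S,interpolation=cv2.INTER_CUBIC)
    v=cv2.GaussianBlur(cv2.cvtColor(f,cv2.COLOR_RGB2HSV)[...,2],(0,0),2)
    m=cv2.morphologyEx((v>thr).astype(np.uint8)*255,cv2.MORPH_OPEN,cv2.getStructuringElement(cv2.MORPH_ELLIPSE,(25,25)))
    out=[]
    d=f.copy()
    for k in cv2.findContours(m,cv2.RETR_EXTERNAL,cv2.CHAIN_APPROX_NONE)[0]:
        A=cv2.contourArea(k)
        if A<1200: continue
        h=.046 if A<3400 else .03
        px=k[:,0,:]/S+[u0-.5+.5/S,v0-.5+.5/S]
        P=ray(c,px,.03)[:,:2]
        (cx,cy),(w,hh),an=cv2.minAreaRect((P*1000).astype(np.float32))
        area=cv2.contourArea((P*1000).astype(np.float32))
        out.append(dict(c=np.array([cx,cy])/1000,w=w,h=hh,ang=an,area=area,fill=area/(w*hh),px=px.mean(0)))
        cv2.drawContours(d,[k],-1,(255,0,0),1)
        cv2.putText(d,str(len(out)-1),tuple(int(a) for a in k[:,0].mean(0)),0,.6,(255,0,0),2)
    if dbg: cv2.imwrite(f"pics/{dbg}.png",cv2.cvtColor(d,cv2.COLOR_RGB2BGR))
    return out
E
python3 - <<'E'
from h import *
c=grab("top")
for i,t in enumerate(tins(c,dbg="det1")): print(i,t["c"].round(4),round(t["w"]),round(t["h"]),round(t["ang"],1),round(t["area"]),round(t["fill"],2),t["px"].round(1))
a=lambda u,v:[310+u/6,185+v/6]
r=ray(c,[a(92,130),a(505,65),a(575,395),a(157,468)],.03);print("pan",r.round(4),np.linalg.norm(np.diff(r,axis=0),axis=1),r.mean(0))
save(c["frame"],"tray_top",(85,180,215,285),6)
E
```

```text
0 [0.4228 0.1015] 70 69 61.4 3802 0.79 [225.2 253.8]
1 [ 0.4361 -0.1067] 66 70 85.1 3920 0.84 [290.6 247.9]
2 [0.5194 0.0977] 57 56 36.1 2512 0.78 [226. 224.]
3 [ 0.517  -0.0072] 69 67 88.6 3668 0.8 [258.5 223.9]
4 [ 0.5282 -0.0908] 58 54 88.2 2387 0.77 [284.4 219.7]
5 [0.6141 0.0077] 64 68 14.7 3899 0.89 [253.5 194.2]
6 [ 0.6143 -0.1044] 65 67 14.7 3910 0.89 [287.6 193.3]
7 [0.6561 0.1531] 24 64 89.4 1057 0.7 [207.1 182.2]
8 [ 0.7091 -0.0048] 68 68 8.3 3689 0.79 [256.4 165.1]
9 [ 0.689  -0.1666] 38 153 87.6 4249 0.73 [306.6 169.7]
pan [[ 0.567  -0.226   0.03  ]
 [ 0.5972 -0.4533  0.03  ]
 [ 0.4174 -0.4793  0.03  ]
 [ 0.3846 -0.2524  0.03  ]] [0.22934472 0.18166214 0.22922431] [ 0.49154045 -0.35274504  0.03      ]
```

View pics/det1.png

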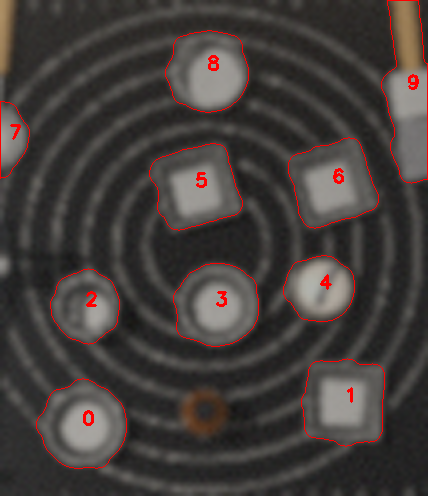

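View pics/tray_top.png

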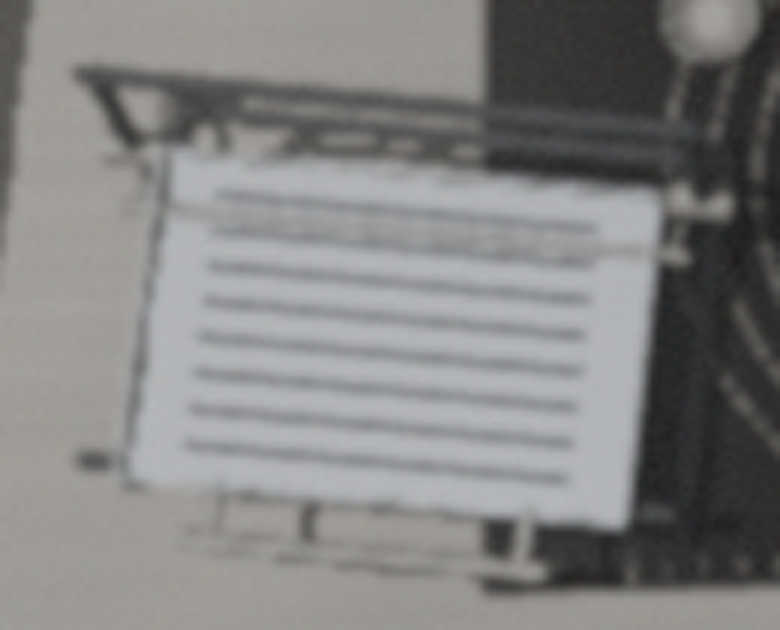

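```bash
cat >> h.py <<'E'
def T(): return arm.observe()["time"]
def scene(dbg=None,thr=80):
    c=grab("top"); out={}
    L=[t for t in tins(c,thr=thr,dbg=dbg)]
    return c,L
def clear(p,jaw,others,op):
    d=np.array([np.cos(np.radians(jaw)),np.sin(np.radians(jaw))]); n=np.array([-d[1],d[0]]); best=9
    for q,r in others:
        for s in(1,-1):
            rel=q-(p+s*d*(op/2+.008)); a=max(abs(rel@d)-.009,0); b=max(abs(rel@n)-.014,0)
            best=min(best,np.hypot(a,b)-r)
    return best
def pick(p,jaw,ztcp=.028,op=.078,up=.20,wexp=.058,F=40):
    o=down(p,jaw)
    arm.command_gripper(op,F)
    arm.goto([p[0],p[1],.13],o)
    arm.move_straight([p[0],p[1],ztcp],max_speed=.12,max_force=10) and print("TOUCH on descent",arm.observe()["ee_pos"])
    arm.command_gripper(wexp-.02,F)
    w0=arm.observe()["width"]
    arm.move_straight([p[0],p[1],up],max_speed=.2)
    s=arm.observe(); print("pick w",round(w0,4),round(s["width"],4),"t",round(s["time"],1)); return s["width"]
def place(P,jaw,z,up=.20,op=.078,slow=.08,mf=6):
    o=down(P,jaw)
    arm.goto([P[0],P[1],up],o)
    w=arm.observe()["width"]; print("arrive w",round(w,4))
    if w<.035: print("LOST"); return False
    arm.move_straight([P[0],P[1],z+.025],max_speed=.2)
    h=arm.move_straight([P[0],P[1],z],max_speed=slow,max_force=mf)
    s=arm.observe(); print("placed hit",h,s["ee_pos"].round(4),s["ft_force"].round(1),round(s["width"],4))
    arm.command_gripper(op)
    arm.move_straight([P[0],P[1],up],max_speed=.2)
    return True
E
python3 - <<'E'
from h import *
c=grab("top")
for i,t in enumerate(tins(c,thr=80,dbg="det2")): print(i,t["c"].round(4),round(t["w"]),round(t["h"]),round(t["ang"],1),round(t["area"]),round(t["fill"],2),t["px"].round(1))
r=lambda u,v:[85+u/6,180+v/6]
P=ray(c,[r(165,150),r(663,185),r(632,528),r(127,488)],.083);print(P.round(4),P.mean(0));print([(np.dot(p[:2]-SO,SX).round(3),np.dot(p[:2]-SO,SYV).round(3)) for p in P])
print("vanilla",ray(c,[256.2,250.7],.085))
P=np.array([0.4228,0.1015]);oth=[(np.array(q),x) for q,x in[((.43,.005),.018),((.519,.098),.024)]]
for j in range(0,180,15): print(j,round(clear(P,j,oth,.078),3),end=" ")
E
```

```text
0 [0.4197 0.0952] 52 63 54.9 2488 0.76 [227.2 254.4]
1 [ 0.4354 -0.111 ] 53 61 85.2 2714 0.84 [292.2 248.1]
2 [0.511  0.0931] 36 48 25.2 1294 0.75 [227.4 226.1]
3 [ 0.5142 -0.0141] 53 64 61.9 2571 0.77 [260.3 224.3]
4 [ 0.5278 -0.0926] 49 52 25.2 2000 0.79 [284.7 219.7]
5 [0.6116 0.0029] 53 54 15.8 2420 0.86 [255.2 195. ]
6 [ 0.6121 -0.106 ] 56 57 14.6 2669 0.84 [288.6 194.3]
7 [0.6582 0.1543] 21 51 89.4 831 0.76 [207.  181.8]
8 [ 0.7061 -0.0059] 59 63 15.2 2947 0.79 [256.8 165.6]
9 [ 0.6906 -0.1683] 35 150 87.6 3708 0.72 [306.8 169.4]
[[0.5822 0.4473 0.083 ]
 [0.5575 0.1893 0.083 ]
 [0.3811 0.2065 0.083 ]
 [0.4083 0.4638 0.083 ]] [0.48225803 0.32670858 0.083     ]
[(np.float64(0.085), np.float64(0.127)), (np.float64(0.089), np.float64(-0.132)), (np.float64(-0.088), np.float64(-0.135)), (np.float64(-0.09), np.float64(0.124))]
vanilla [[0.42853392 0.00295863 0.085     ]]
0 0.016 15 0.015 30 0.021 45 0.033 60 0.029 75 0.022 90 0.023 105 0.021 120 0.024 135 0.03 150 0.019 165 0.015
```

View pics/det2.png

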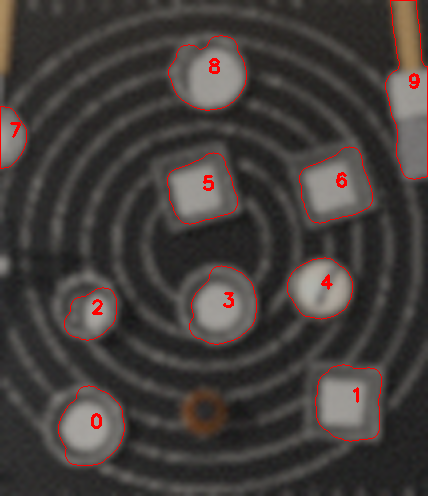

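```bash
sed -i 's/SO=np.array(\[0.4835,0.3307\])/SO=np.array([0.4823,0.3275])/' h.py; python3 - <<'E'
from h import *
c=grab("top")
t=min(tins(c),key=lambda t:np.hypot(*(t["c"]-[.4228,.1015]))); p=t["c"]; print(p,t["area"])
w=pick(p,45)
if w>.045:
    place(st(-.005,.062,0)[:2],np.degrees(SY)+90,.106)
print(T())
grab("side","p1s",(110,200,300,384),4)
E
```

```text
[0.42336215 0.10180705] 3802.352986829821
pick w 0.0553 0.055 t 17.6
arrive w 0.0549
placed hit False [0.4839 0.3895 0.1056] [ 0.3 -0.7 -0.6] 0.0551
20.6417
```

View pics/p1s.png

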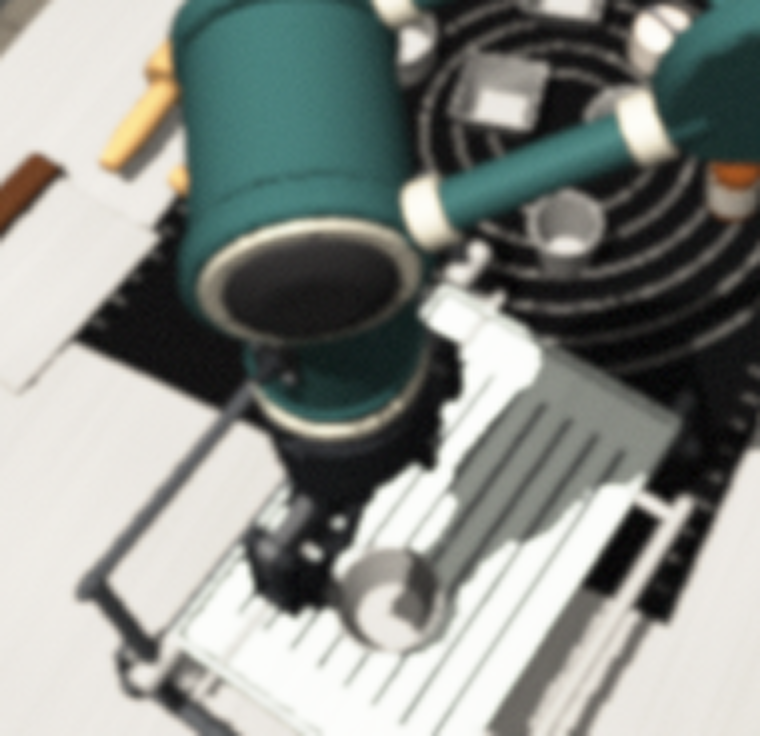

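```bash
python3 - <<'E'
from h import *
s=grab("side");print(ray(s,[110+392/4,200+592/4],.105), "target",st(-.005,.062,0))
c=grab("top","t3")
L=tins(c,dbg="det3")
for i,t in enumerate(L): print(i,t["c"].round(4),round(t["w"]),round(t["h"]),round(t["ang"],1),round(t["area"]),t["px"].round())
E
```

```text
[[0.4806961  0.38601844 0.105     ]] target [0.48424223 0.38967096 0.        ]
0 [ 0.4366 -0.1065] 67 71 84.3 4032 [291. 248.]
1 [0.5194 0.0976] 58 57 37.8 2555 [226. 224.]
2 [ 0.517  -0.0072] 69 69 88.6 3737 [258. 224.]
3 [ 0.5286 -0.0908] 57 56 43.3 2446 [284. 220.]
4 [0.6142 0.0076] 65 69 14.7 3994 [254. 194.]
5 [ 0.614  -0.1033] 67 70 14.7 4066 [287. 193.]
6 [0.6537 0.1531] 24 72 89.4 1151 [207. 183.]
7 [ 0.7091 -0.0047] 69 69 10.3 3775 [256. 165.]
8 [ 0.689  -0.1666] 38 153 87.6 4356 [307. 170.]
```

View pics/t3.png

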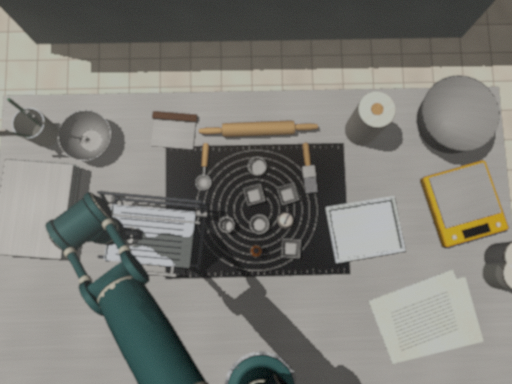

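```bash
python3 - <<'E'
from h import *
c=grab("top")
t=min(tins(c),key=lambda t:np.hypot(*(t["c"]-[.517,-.0072]))); p=t["c"]
oth=[(np.array(q),x) for q,x in[((.43,.003),.018),((.519,.098),.024),((.528,-.091),.026),((.614,.008),.037)]]
J={j:round(clear(p,j,oth,.078),3) for j in range(0,180,15)};print(J); j=max(J,key=J.get)
w=pick(p,j)
grab("top","t4",(85,180,215,285),6);grab("side","s4",(110,230,300,384),4)
E
```

```text
{0: np.float64(0.004), 15: np.float64(0.004), 30: np.float64(0.004), 45: np.float64(0.012), 60: np.float64(0.013), 75: np.float64(0.003), 90: np.float64(0.002), 105: np.float64(0.002), 120: np.float64(0.003), 135: np.float64(0.014), 150: np.float64(0.014), 165: np.float64(0.005)}
pick w 0.0553 0.055 t 24.9
```

View pics/t4.png

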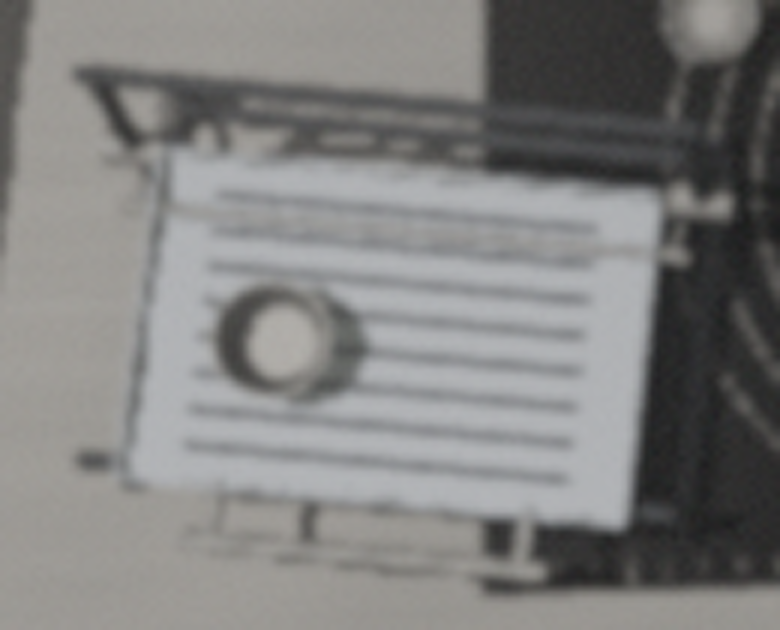

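View pics/s4.png

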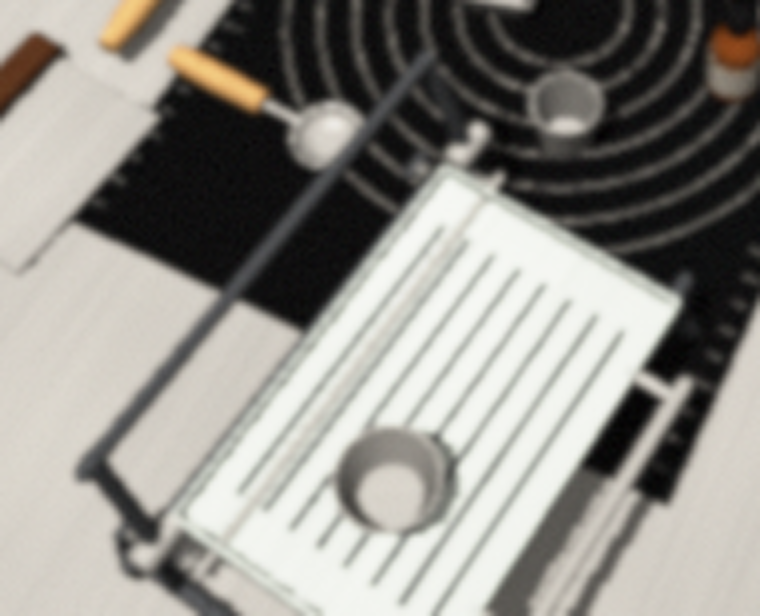

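```bash
python3 - <<'E'
from h import *
c=grab("top");s=grab("side")
print(ray(c,[85+275.5/6-.5,180+341.5/6-.5],.105),ray(s,[110+390/4-.5,230+475/4-.5],.105),ray(c,[85+285.5/6-.5,180+342/6-.5],.077),ray(s,[110+390/4-.5,230+490/4-.5],.077))
# held tin vs TCP
print(arm.observe()["ee_pos"],arm.observe()["width"])
E
```

```text
[[0.48122054 0.38516296 0.105     ]] [[0.48238858 0.38745419 0.105     ]] [[0.4828374  0.38695942 0.077     ]] [[0.48543568 0.38629735 0.077     ]]
[ 0.51635045 -0.00672635  0.19828567] 0.05550538556806272
```

```bash
cat >> h.py <<'E'
def push(P,jaw,zfloor,F=12):
    # closed fingers press on the inside floor at height zfloor
    o=down(P,jaw)
    arm.command_gripper(0.0)
    arm.goto([P[0],P[1],zfloor+.07],o)
    arm.move_straight([P[0],P[1],zfloor+.014+.008],max_speed=.15,max_force=15)
    h=arm.move_straight([P[0],P[1],zfloor+.014-.012],max_speed=.03,max_force=F)
    s=arm.observe(); print("push",h,s["ee_pos"].round(4),s["ft_force"].round(1))
    arm.move_straight([P[0],P[1],zfloor+.10],max_speed=.2)
E
python3 - <<'E'
from h import *
P=np.array([.483,.387]);J=np.degrees(SY)+90
if place(P,J,.113): push(P,J,.075+.007+.002)
print(T())
arm.goto([.5,-.05,.25],down([.5,-.05],60))
grab("top","t5",(85,180,215,285),6);grab("side","s5",(110,230,300,384),4);print(T())
E
```

```text
arrive w 0.0553
placed hit True [0.4844 0.3881 0.1149] [-0.4 -0.3  5.6] 0.0551
push True [0.484  0.3878 0.0985] [-0.7 -1.4  5.7]
30.8333
32.5583
```

View pics/t5.png

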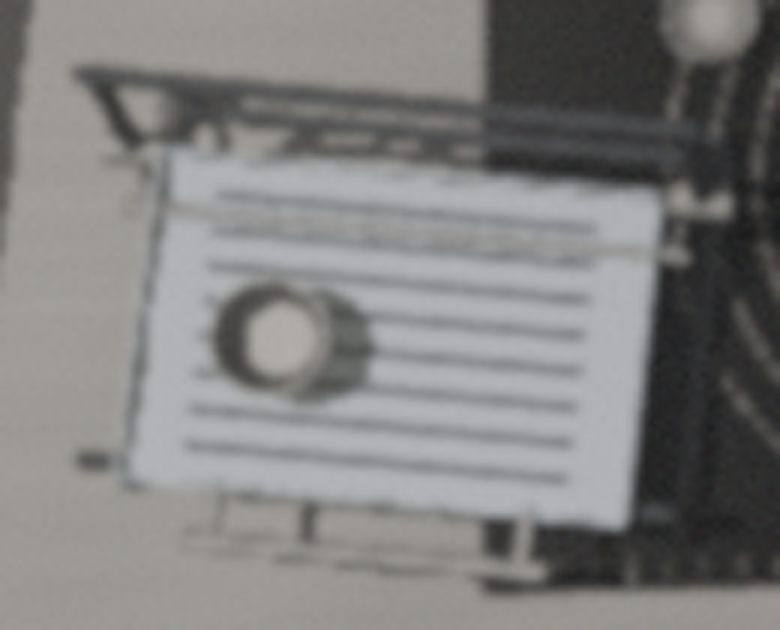

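View pics/s5.png

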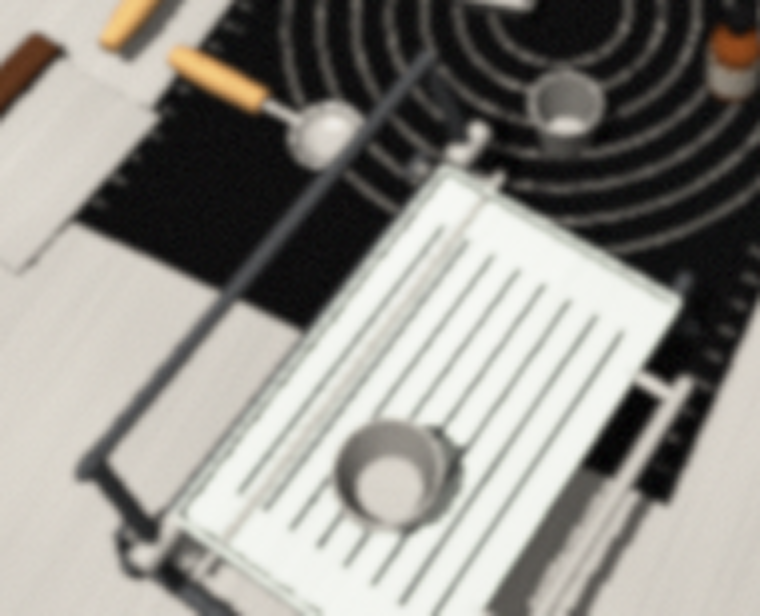

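```bash
cat >> h.py <<'E'
BY=[(np.array([.4285,.003]),.018),(np.array([.5286,-.0908]),.026)]
def near(c,guess):
    return min(tins(c),key=lambda t:np.hypot(*(t["c"]-guess)))
def others(c,p):
    L=[(t["c"],.026 if t["area"]<2700 else .034) for t in tins(c) if np.hypot(*(t["c"]-p))>.03 and t["h"]<90 and t["w"]<90]
    for t in tins(c):
        if t["h"]>90 or t["w"]>90: L+= [(t["c"]+[dx,0],.022) for dx in(-.06,-.03,0,.03,.06)]
    return L+BY
def pick_sq(guess):
    c=grab("top"); t=near(c,guess); p=t["c"]; print("sq",p.round(4),round(t["ang"],1),round(t["w"]),round(t["h"]),round(t["fill"],2))
    O=others(c,p); J={j:clear(p,j,O,.074) for j in(t["ang"],t["ang"]+90)}; print({round(k):round(v,3) for k,v in J.items()})
    j=max(J,key=J.get)
    if J[j]<.002: print("tight"); return 0
    return pick(p,j,op=.074)
E
python3 - <<'E'
from h import *
if pick_sq([.614,.0076])>.045:
    place(st(-.005,-.058,0)[:2],np.degrees(SY)+90,.106)
print(st(-.005,-.058,0),T())
E
```

```text
sq [ 0.709  -0.0046] 12.1 68 68 0.79
{12: np.float64(0.066), 102: np.float64(0.085)}
pick w 0.0553 0.055 t 37.8
arrive w 0.0553
placed hit True [0.471  0.2704 0.1049] [-0.1 -0.3  5.3] 0.0552
[0.47086596 0.27041881 0.        ] 41.6417
```

```bash
cat >> h.py <<'E'
PY=np.radians(7.5); PO=np.array([.4915,-.3527])
def pan(x,y): return PO+x*np.array([np.cos(PY),np.sin(PY)])+y*np.array([-np.sin(PY),np.cos(PY)])
def near(c,guess,tol=.04):
    t=min(tins(c),key=lambda t:np.hypot(*(t["c"]-guess)))
    assert np.hypot(*(t["c"]-guess))<tol,("not found",t["c"])
    return t
E
python3 - <<'E'
from h import *
P=st(-.005,-.058,0)[:2];J=np.degrees(SY)+90
o=down(P,J)
arm.move_straight([*P,.105],max_speed=.15,max_force=10)
arm.command_gripper(.038,40)
arm.move_straight([*P,.20],max_speed=.2);print(arm.observe()["width"])
Q=pan(0,.048); print(Q)
place(Q,np.degrees(PY),.036)
print(T())
arm.goto([.40,-.42,.3],down([.4,-.42],0));print(T())
c=grab("top","t6")
for i,t in enumerate(tins(c,dbg="det6")): print(i,t["c"].round(4),round(t["w"]),round(t["h"]),round(t["ang"],1),round(t["area"]),round(t["fill"],2))
E
```

```text
0.05480180556378936
[ 0.48523474 -0.30511065]
arrive w 0.0546
placed hit True [ 0.4857 -0.3052  0.0352] [0.5 0.2 1.2] 0.0546
48.0167
48.75
0 [ 0.4362 -0.1066] 66 70 84.7 3877 0.83
1 [0.5144 0.0976] 52 56 7.5 2186 0.75
2 [ 0.5289 -0.0918] 55 55 34.1 2345 0.77
3 [0.6141 0.0071] 63 68 14.4 3822 0.9
4 [ 0.6141 -0.1044] 65 66 15.3 3831 0.89
5 [0.6582 0.1531] 24 60 89.4 1012 0.72
6 [ 0.6894 -0.167 ] 37 152 87.6 4198 0.74
```

View pics/t6.png

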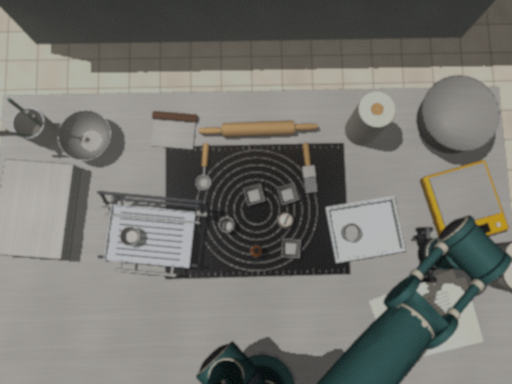

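View pics/det6.png

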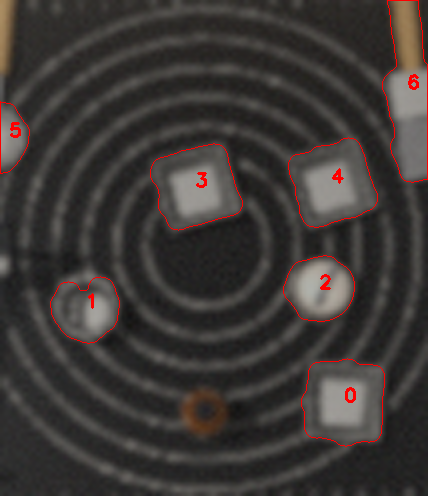

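```bash
python3 - <<'E'
from h import *
w=pick_sq([.614,.0071])
if w>.045:
    place(st(-.005,-.058,0)[:2],np.degrees(SY)+90,.106)
arm.goto([.40,-.35,.3],down([.4,-.35],0));print(T())
c=grab("top","t7",(85,180,215,285),6);grab("side","s7",(110,200,300,354),4)
for i,t in enumerate(tins(c,dbg="det7")): print(i,t["c"].round(4),round(t["w"]),round(t["h"]),round(t["ang"],1),round(t["area"]),round(t["fill"],2))
E
```

```text
sq [0.614  0.0075] 14.9 63 67 0.9
{15: np.float64(0.054), 105: np.float64(0.022)}
pick w 0.055 0.0553 t 53.2
arrive w 0.0552
placed hit False [0.4706 0.2703 0.1057] [ 0.9  0.7 -0.8] 0.0552
58.5667
0 [ 0.4362 -0.1063] 67 70 85.1 3930 0.83
1 [0.5153 0.0983] 55 56 0.6 2325 0.75
2 [ 0.5286 -0.0912] 55 56 43.3 2368 0.77
3 [ 0.6142 -0.1046] 65 66 15.3 3883 0.9
4 [0.6561 0.1531] 24 64 89.4 1055 0.7
5 [ 0.689  -0.1666] 38 153 87.6 4262 0.73
```

View pics/t7.png

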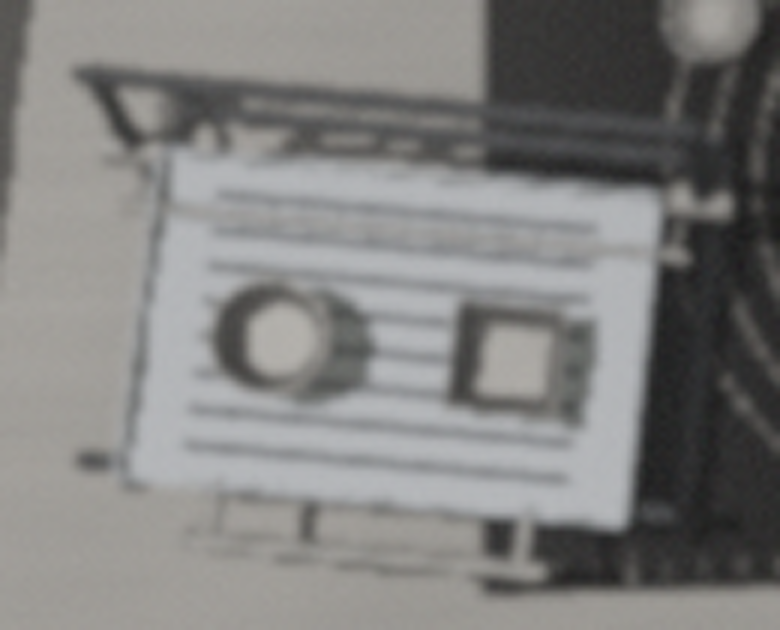

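View pics/s7.png

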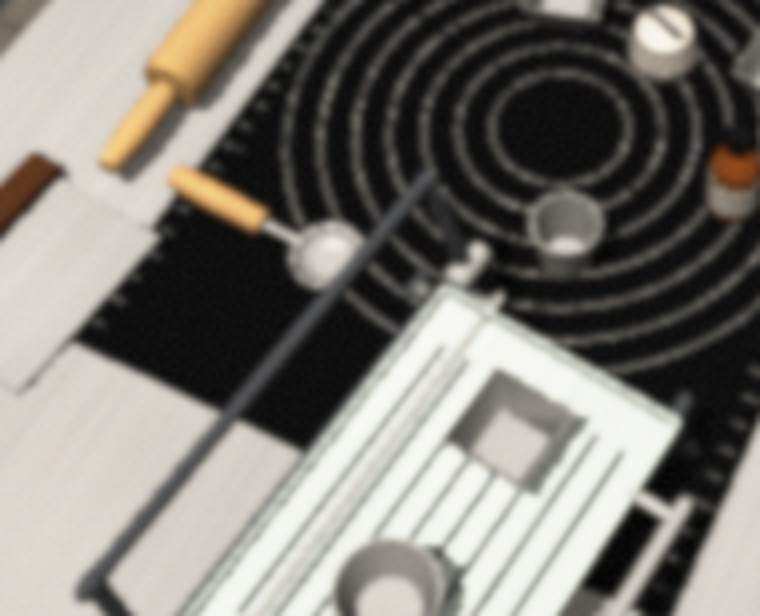

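```bash
python3 - <<'E'
from h import *
c=grab("top");s=grab("side")
print(ray(c,[85+506.5/6-.5,180+358.5/6-.5],.105)[0],ray(c,[85+514/6-.5,180+360.5/6-.5],.077)[0],ray(s,[110+510/4-.5,200+444/4-.5],.077)[0],"cmd",st(-.005,-.058,0))
w=pick_sq([.6142,-.1046]);print(w)
E
```

```text
[0.46956455 0.26827871 0.105     ] [0.470219   0.26915526 0.077     ] [0.47056753 0.26853598 0.077     ] cmd [0.47086596 0.27041881 0.        ]
sq [ 0.614  -0.1043] 15.3 65 67 0.89
{15: np.float64(0.007), 105: np.float64(-0.012)}
pick w 0.0555 0.0553 t 62.7
0.05531589169475567
```

```bash
python3 - <<'E'
from h import *
P=np.array([.4705,.269]);J=np.degrees(SY)+90
if place(P,J,.113): push(P,J,.075+.0065+.002)
arm.goto([.40,-.35,.3],down([.4,-.35],0));print(T())
c=grab("top","t8",(85,180,215,285),6);grab("side","s8",(110,200,300,354),4)
for i,t in enumerate(tins(c,dbg="det8")): print(i,t["c"].round(4),round(t["w"]),round(t["h"]),round(t["ang"],1),round(t["area"]),round(t["fill"],2))
E
```

```text
arrive w 0.0553
placed hit True [0.4723 0.2703 0.1144] [-0.5  1.4  2.2] 0.0554
push True [0.4716 0.2696 0.097 ] [-1.5 -1.1  7.2]
70.7667
0 [ 0.4362 -0.1067] 66 70 85.2 3939 0.84
1 [0.5153 0.0983] 55 56 0.5 2324 0.75
2 [ 0.5287 -0.0921] 56 55 34.1 2360 0.77
3 [0.6565 0.1531] 24 63 89.4 1053 0.71
4 [ 0.689  -0.1666] 38 153 87.6 4253 0.73
```

View pics/t8.png

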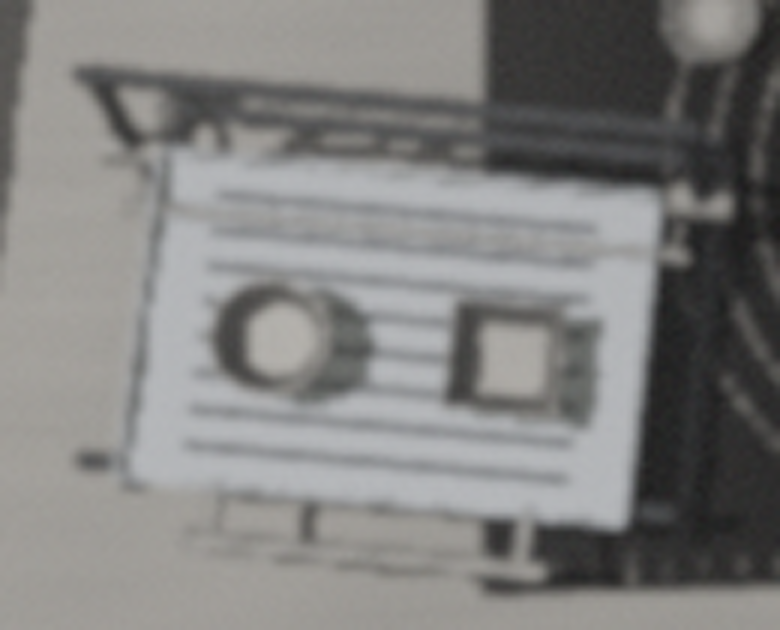

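View pics/s8.png

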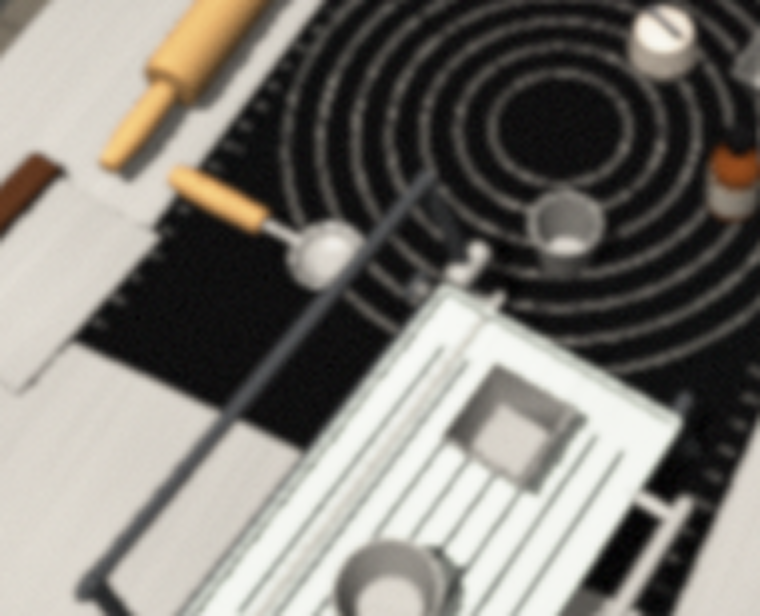

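```bash
python3 - <<'E'
from h import *
P=np.array([.4705,.269]);J=np.degrees(SY)+90
w=pick_sq([.436,-.1067]);print(w)
assert w>.045
if place(P,J,.1195): push(P,J,.075+.0125+.002)
arm.goto([.40,-.35,.3],down([.4,-.35],0));print(T())
c=grab("top","t9",(85,180,215,285),6);grab("side","s9",(110,200,300,354),4)
for i,t in enumerate(tins(c,dbg="det9")): print(i,t["c"].round(4),round(t["w"]),round(t["h"]),round(t["ang"],1),round(t["area"]),round(t["fill"],2))
E
```

```text
sq [ 0.4362 -0.1063] 84.9 67 70 0.83
{85: np.float64(0.036), 175: np.float64(0.012)}
pick w 0.0556 0.0554 t 75.8
0.055371732310681196
arrive w 0.0551
placed hit True [0.472  0.2705 0.1203] [-0.6  1.7  4.3] 0.0552
push True [0.4716 0.2696 0.103 ] [-2.4 -0.1  8.3]
84.2583
0 [0.5179 0.0974] 58 55 25.4 2497 0.78
1 [ 0.5284 -0.0914] 56 55 43.3 2362 0.77
2 [0.6586 0.1531] 24 60 89.4 1034 0.72
3 [ 0.689  -0.1666] 38 153 87.6 4254 0.73
```

View pics/t9.png

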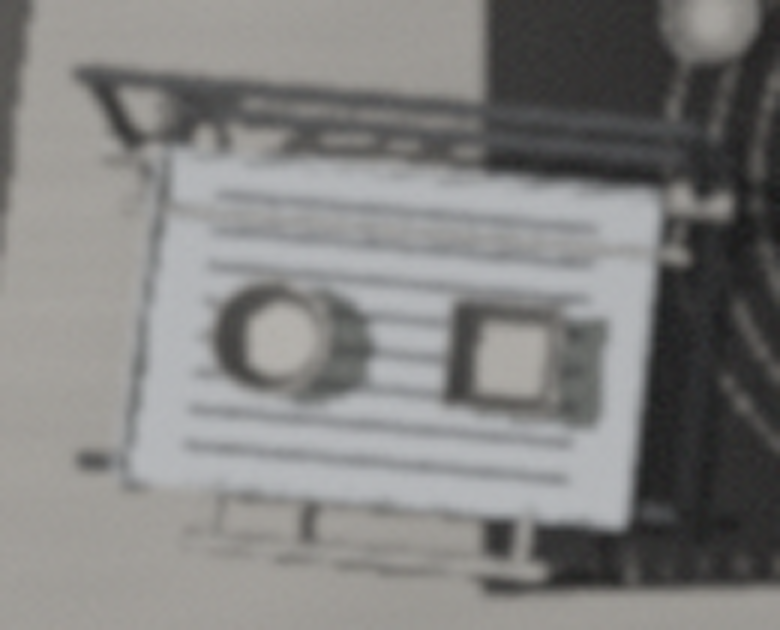

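View pics/s9.png

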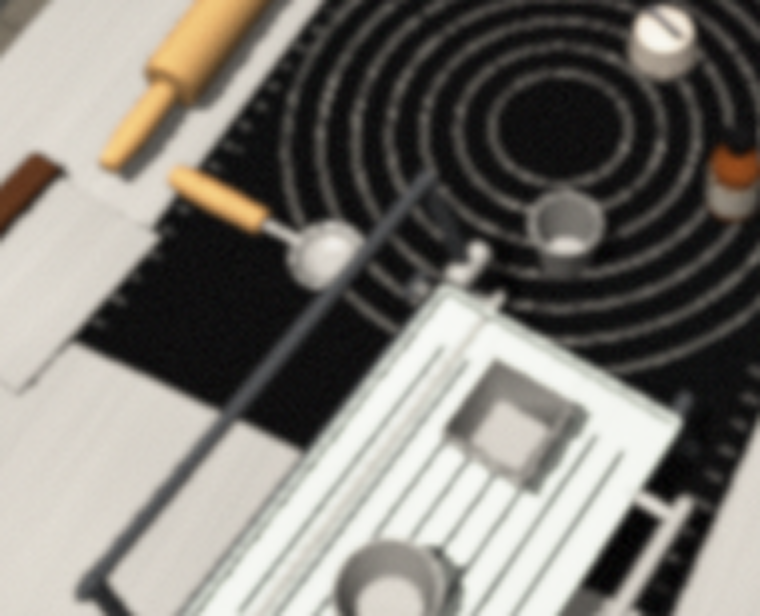

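View pics/det9.png

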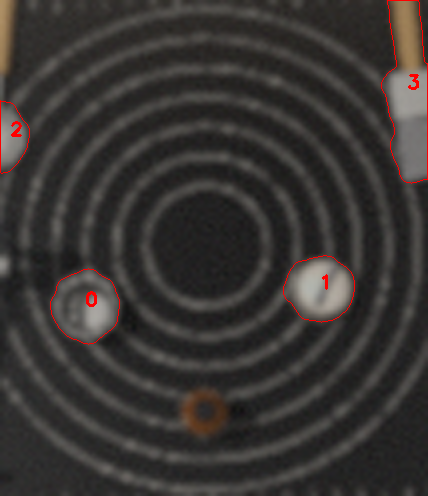

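```bash
python3 - <<'E'
from h import *
c=grab("top");t=near(c,[.518,.0975]);p=t["c"]-[.0015,.0008];print(p,t["area"])
w=pick(p,5,ztcp=.040,op=.068,wexp=.047)
assert w>.03
place(pan(0,-.048),np.degrees(PY),.046)
arm.goto([.40,-.05,.3],down([.4,-.05],90));print(T())
c=grab("top","t10",(310,185,420,275),6);grab("side","s10",(270,110,370,200),6)
for i,t in enumerate(tins(c)): print(i,t["c"].round(4),round(t["area"]))
E
```

```text
[0.51788708 0.09698741] 2498.3689715371
pick w 0.0424 0.0424 t 89.0
arrive w 0.0427
placed hit True [ 0.4974 -0.4006  0.0449] [-0.9 -1.   4.2] 0.0426
95.325
0 [ 0.4129 -0.0975] 13043
1 [ 0.4228 -0.0094] 3676
2 [ 0.5284 -0.0914] 2312
3 [0.6582 0.1535] 989
4 [ 0.6894 -0.167 ] 4177
```

View pics/t10.png

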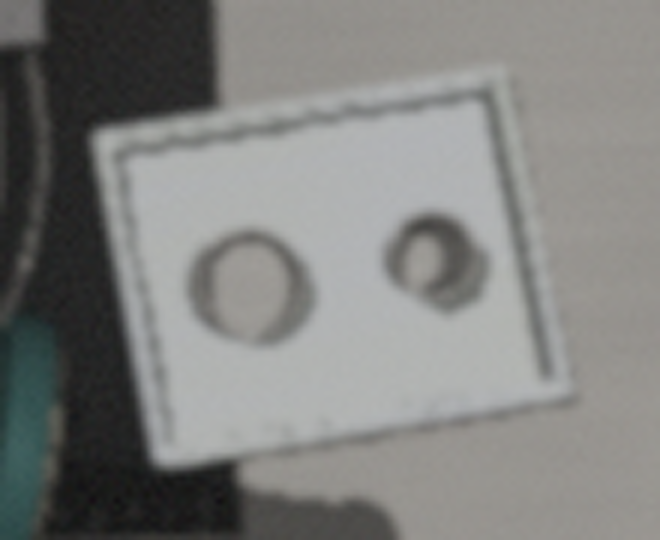

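View pics/s10.png

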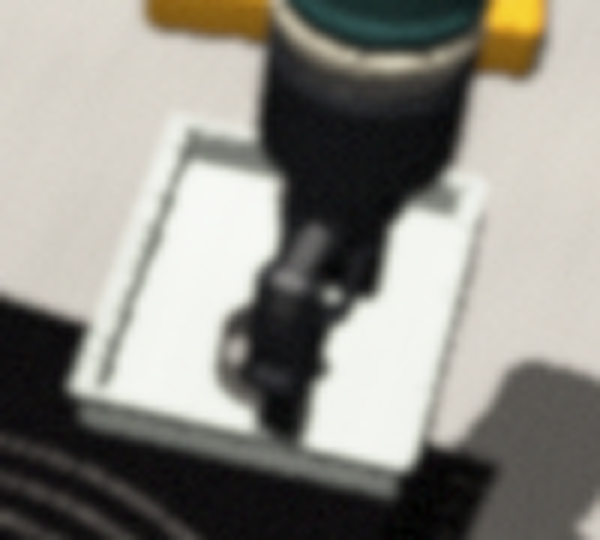

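```bash
python3 - <<'E'
from h import *
arm.move_straight([.40,-.05,.35])
arm.set_joints([-74.994,8,85,0,87,-2.1]);print(T(),arm.observe()["ee_pos"])
c=grab("top","t11");s=grab("side","s11")
save(s["frame"],"s12",(110,110,370,384-50),3)
for i,t in enumerate(tins(c)): print(i,t["c"].round(4),round(t["area"]))
E
```

```text
98.05 [ 0.18983174 -0.60789798  0.39420966]
0 [ 0.5284 -0.0914] 2307
1 [0.6582 0.1535] 988
2 [ 0.6894 -0.167 ] 4164
```

View pics/t11.png

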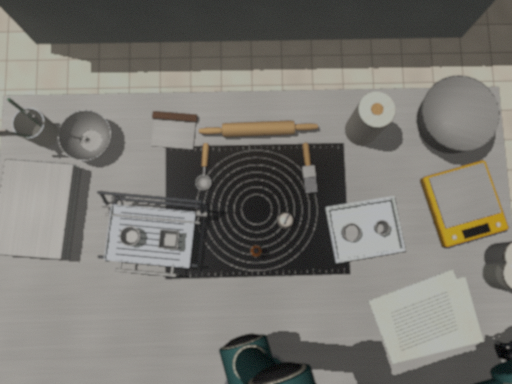

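View pics/s11.png

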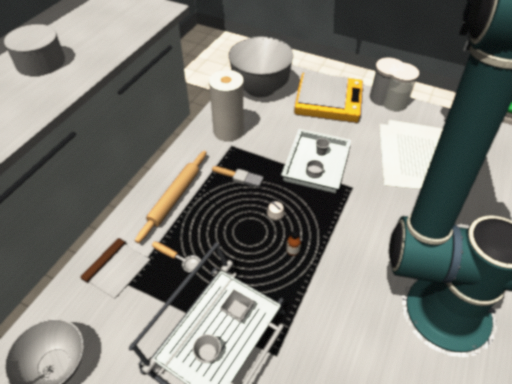

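View pics/s12.png

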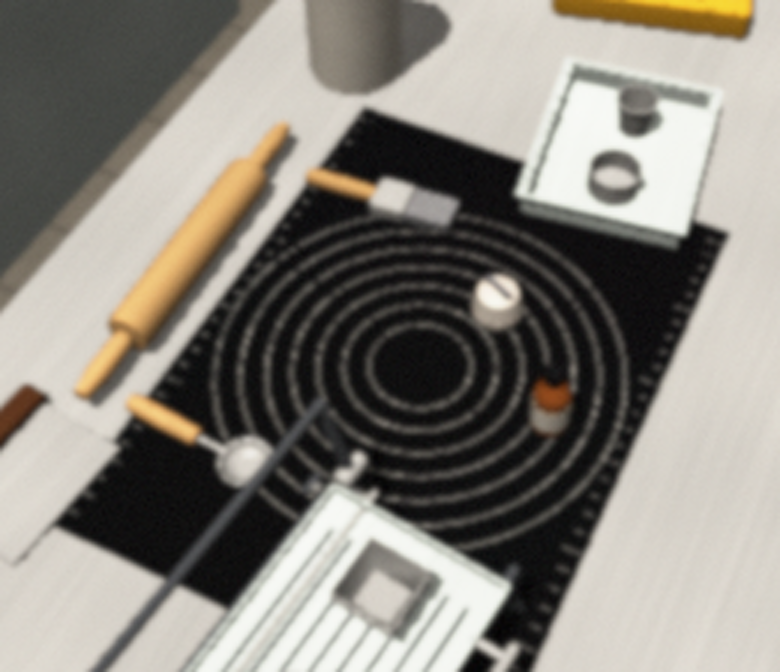

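The mat holds only the bottle, timer, brush and spoon. Both stacks stand on the open tray, and both odd tins are upright in the pan (top view near (351,232) and (382,228)).

```bash
python3 -c "
from h import *
arm.close_job()"
```

```text
the job is handed in; nothing more can be done
```

I handed the job in at about 98 s, with the arm parked clear. All seven tins present are off the mat, and I saw no slipped grip and no tin knocked aside.

- **Shelf:** I hooked the rail from behind and pulled, and the tray snapped open. Its corners then measured within about 5 mm of level and open.
- **Round stack:** Both round tins are nested. Pressing on the top one put it about 7.5 mm above the lower (allowed 5–9 mm).
- **Square stack:** All three square tins are nested and turned the same way. Pressing put each about 6 mm above the one below (allowed 5–8 mm).
- **Pan:** The straight-sided tin and the tall tin stand upright side by side, confirmed in both views.
- **Bystanders:** The timer measured within 1 mm of its starting place. The bottle, brush and spoon look unmoved in the pictures.

**One slip:** I picked up the straight-sided tin by mistake, because the arm was hiding the square one from the camera. It stood on the tray briefly, and I then moved it to the pan. It therefore went into the pan before the square tins were stacked.

The first round tin landed about 3 mm from where I aimed, so I measured it and corrected before stacking on it. No final check failed.

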